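# Start the wing screw in the sprung block

### The job

Take the steel wing screw out of its wooden stand, set its point in the brass-mouthed pilot hole of the wooden block, and start it by hand: press firmly straight down, but never so hard that the block sinks more than 8 mm into its rubber pad, while turning it clockwise until it has cut half a turn of thread. Let go with the screw standing straight in the hole, and leave the wax tin and the glue bottle where they are.

Things in the scene. Friction and masses are not known exactly. Their poses are not given: they have to be found in the camera images.
- screw: Loose steel wing screw, 86 mm long, 80 g, standing point down in the stand's hole. Origin at the point, z up along the shank. Shank 10 mm thick with a short blunt point (9.6 mm wide, rim rounded); round collar 26 mm across from 44 to 50 mm above the point; above it a flat upright wing, 38 mm along the screw's x, 10 mm thick along its y, from 50 to 86 mm above the point. Grip the wing across its 10 mm thickness.
- wing (a point): Middle of the screw's wing, 70 mm above its point on the shank's axis; x along the 38 mm width, y through the 10 mm thickness.
- stand: Fixed wooden block 60 x 60 x 50 mm on the bench, with a central hole 13 mm wide and 40 mm deep that holds the screw at the start (point 10 mm above the bench, wing 60 to 96 mm above it). Origin at the centre of its underside.
- block: Pale wooden block 90 x 70 x 45 mm (origin at the centre of its underside, 32 mm above the bench) held by four steel corner angles (tops 60 mm above the bench) in a fixed steel holder 130 x 100 mm. It rests on a foam-rubber pad and sinks straight down when pressed, about 1 mm for each 3 N, at most 10 mm; it cannot move sideways. A brass funnel bush, 33 mm wide and 8 mm high, stands on its top over the pilot hole. Pressed in more than 8 mm (about 24 N) it would split.
- hole (a point): Centre of the bush's mouth, on the vertical axis of the pilot hole, 53 mm above the block's underside (85 mm above the bench when unpressed). The funnel narrows from 25 mm to 13 mm over its 8 mm height; below it the hole is 13 mm wide. Uncut wood is met 28 to 34 mm below the mouth: how deep differs each time and must be felt.
- thread (a joint): Thread cut so far, rad of clockwise turn (from above); starts at 0, half a turn is 3.14, stop at 6.5; the screw sinks 6 mm a turn. It cuts only if pressed while turned: under 10 N it spins without cutting, at 10 to 14 N it slips, 16 N (block 5 mm down) is good; torque under 0.1 N m. It may be released and gripped anew between turns. Turning back under load undoes the cut.
- wax_tin: Bystander: round flat tin 78 mm across, 31 mm high, origin under its centre. Leave it alone.
- ca_glue: Bystander: small upright bottle 32 mm across, 91 mm high, origin under its centre. Leave it alone.

How it is judged:
By the outcome, as a careful person would: the job done as asked, in the order asked, and still so for the second after the job is handed in, with the robot touching nothing.
It also fails if it takes over 67 s, if anything falls off the work surface, if the arm or the gripper's body presses on something with over 40 N, if the wrist force passes 120 N, or if a joint passes its speed limit or range.

### The arm

A 6-joint arm with a two-finger parallel gripper is mounted at the origin on a cart in front of the work surface, level with it; the furniture and walls round the work are solid. World frame = base frame: x ahead of the robot, y to its left, z up, the work surface at z = 0. Lengths are in m, angles in rad, forces in N, time in s.
With the tool pointing down it reaches from about 0.3 to 0.825 m from the base axis. Payload 5.4 kg.
Tool frame: the origin (TCP) lies at the very end of the fingers, on their centre line; the grasp point (between the pads) lies 19 mm behind it; z points along the fingers, y is the line along which they close (so a half turn about z gives the same grasp; the last joint's range is limited). The gripper opens to 92 mm and grips with 3 to 60 N. Pads are 20 mm wide; open, the fingers measure 128 mm over their backs; the gripper's body (75 mm by 189 mm) begins 69 mm behind the grasp point.
Start: joints at [-1.413, 0.158, 1.597, -0, 1.386, -0.21], TCP at [0.207, -0.537, 0.215] pointing down, gripper open.
Joint ranges: [-2.91, 2.91], [-0.94, 2.29], [0.18, 2.7], [-1.29, 4.43], [0.17, 2.64], [-3, 3]. Speed limits (rad/s): [2.57, 2.57, 3.14, 3.14, 3.14, 3.14].

### API

Orientations are given as a rotation vector (axis times angle).
In Python, from workcell import bot gives the robot as it stands. Calls block until the motion is done:
- bot.goto(position, orientation): joint-space move of the TCP to a pose.
- bot.line_to(position, rot=None, max_speed=0.15): straight line of the TCP; rot=None keeps the orientation; max_speed is the mean speed in m/s.
- bot.set_joints(angles): joint-space move.
- bot.set_gripper(opening, newtons=None): opening from 0.0 (shut) to 1.0 (fully open); newtons is the grip in N (None keeps the last); returns when the fingers have stopped.
- bot.hold(seconds).
- bot.inverse_kinematics(position, orientation): joint angles nearest the present ones, or None.
- bot.read_camera(name): name is "side" or "top" or "wrist"; returns a dict with "pixels" (420x560x3 uint8, blue, green, red), "fx", "fy", "cx", "cy" (pixels), "R" (3x3) and "t" (3): a world point X has camera coordinates R X + t. Camera axes: x right, y down, z forward; pixel columns grow to the right and rows downward; lengths in m; the calibration is good to about 2 mm. A picture is of the moment at which its call begins. There is no depth.
A pose or a line that the arm cannot do raises bot.MotionError and nothing moves.
- bot.job_done(): hands the job in; it is judged then, once.
Readings, each from a call of its own:
- bot.current_clock(): time.
- bot.current_joints(): joint angles.
- bot.current_joint_vel(): joint speeds.
- bot.current_effort(): joint torques, N m.
- bot.current_ee_pos(): TCP position.
- bot.current_tool_rot(): TCP orientation.
- bot.current_contact_force(): force on the tool from outside, world axes, zero at the start.
- bot.current_ft_torque(): the same for the moment, N m.
- bot.current_opening(): opening from 0.0 (shut) to 1.0 (fully open).
- bot.current_grip_force(): force on a finger pad.
Only numpy, scipy, OpenCV 4.12 (cv2) and the standard library are available. Lean on these libraries where they do the work, as an engineer would, in place of code of your own. Each camera call takes 0.05 s, during which the arm holds its last target. There are 200 camera calls.

## Working session

There is one attempt and no reset: what is moved stays moved. The work goes in short steps, each a Python script; the robot and the scene stay as the last script left them, time stands still between calls to the robot, and variables do not carry over. Pictures are saved under pics/ and viewed, at most 10 in all, crops included, and the job is handed in when it is done.

```bash
mkdir -p pics; ls; python3 - <<'E'
from workcell import bot
import cv2, numpy as np
ims=[]
for n in ("top","side"):
    c=bot.read_camera(n); cv2.imwrite(f"pics/{n}0.png",c["pixels"])
    np.savez(f"{n}0.npz",**{k:np.array(v) for k,v in c.items()})
    print(n,c["fx"],c["cx"],c["cy"],np.round(c["R"],3).tolist(),np.round(c["t"],3), "C",np.round(-np.array(c["R"]).T@c["t"],3))
print(bot.current_clock(),bot.current_tool_rot())
E
```

```text
pics
top 383.1489804477075 280.1667615648311 211.89185320192388 [[0.008, -1.0, 0.003], [-0.981, -0.008, -0.195], [0.195, -0.001, -0.981]] [-0.036  0.538  0.818] C [ 0.369 -0.03   0.907]
side 408.3511450100788 271.02600144788477 206.65391792585868 [[0.999, -0.032, -0.0], [-0.021, -0.649, -0.761], [0.024, 0.76, -0.649]] [-0.514  0.047  0.911] C [ 0.493 -0.679  0.627]
0.1 [-3.08693447e+00 -5.74205214e-01 -4.92011168e-05]
```

View pics/top0.png

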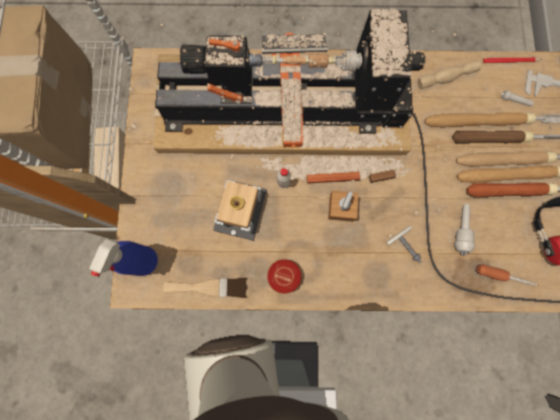

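View pics/side0.png

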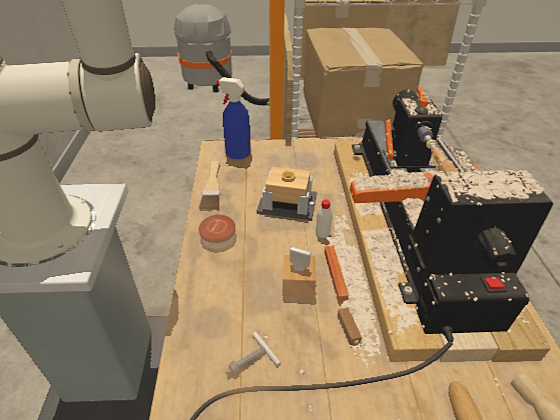

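Top view: bush at about (237,202), stand (344,206) with the wing at (346,200), tin (285,276), bottle (284,177). Side view: wing at (300,259), bush at (288,176). I'll cast rays, then look from close by with the wrist camera.

```bash
cat > h.py <<'E'
from workcell import bot
import cv2, numpy as np
from scipy.spatial.transform import Rotation as Ro
def ray(c,u,v):
    R=np.array(c["R"]); C=-R.T@np.array(c["t"])
    d=R.T@np.array([(u-c["cx"])/c["fx"],(v-c["cy"])/c["fy"],1.]); return C,d/np.linalg.norm(d)
def onz(c,u,v,z):
    C,d=ray(c,u,v); return C+d*(z-C[2])/d[2]
def tri(*rs):
    A=sum(np.eye(3)-np.outer(d,d) for C,d in rs); b=sum((np.eye(3)-np.outer(d,d))@C for C,d in rs)
    return np.linalg.solve(A,b)
def proj(c,X):
    p=np.array(c["R"])@X+np.array(c["t"]); return p[0]/p[2]*c["fx"]+c["cx"],p[1]/p[2]*c["fy"]+c["cy"]
def down(yaw): # tool y axis along world angle yaw (mod pi), z down
    y=np.array([np.cos(yaw),np.sin(yaw),0]); z=np.array([0,0,-1.]); x=np.cross(y,z)
    return Ro.from_matrix(np.c_[x,y,z]).as_rotvec()
E
python3 - <<'E'
from h import *
T=dict(np.load("top0.npz"));S=dict(np.load("side0.npz"))
print("bush",onz(T,237,202,.085),onz(S,288.5,176,.085))
print("wing",onz(T,347,200,.085),tri(ray(T,347,200),ray(S,300,258)),"stand",onz(T,344,199,.05))
print("tin",onz(T,285,276,.03),"glue",onz(T,284,172,.09))
R=Ro.from_rotvec(bot.current_tool_rot()).as_matrix();print(np.round(R,3))
w=bot.read_camera("wrist");print("wrist cam C in tool",R.T@(-w["R"].T@w["t"]-bot.current_ee_pos()),np.round(R.T@w["R"].T,2),w["fx"])
a=cv2.resize(T["pixels"][180:230,320:370],(400,400),interpolation=cv2.INTER_CUBIC)
b=cv2.resize(S["pixels"][240:310,265:335],(400,400),interpolation=cv2.INTER_CUBIC)
cv2.imwrite("pics/c1.png",np.hstack([a,b]))
E
```

```text
bush [0.55369921 0.06391666 0.085     ] [0.55583494 0.05977271 0.085     ]
wing [ 0.56030181 -0.17821304  0.085     ] [ 0.5617485  -0.17970674  0.07684109] stand [ 0.57074638 -0.17767198  0.05      ]
tin [ 0.39565513 -0.04335264  0.03      ] glue [ 0.62175044 -0.03897219  0.09      ]
[[ 0.933  0.36  -0.   ]
 [ 0.36  -0.933  0.002]
 [ 0.    -0.002 -1.   ]]
wrist cam C in tool [ 6.95746734e-02 -1.15348843e-04 -1.69595974e-01] [[-0.   -0.97 -0.25]
 [ 1.   -0.    0.  ]
 [-0.   -0.25  0.97]] 369.4379847236057
```

View pics/c1.png

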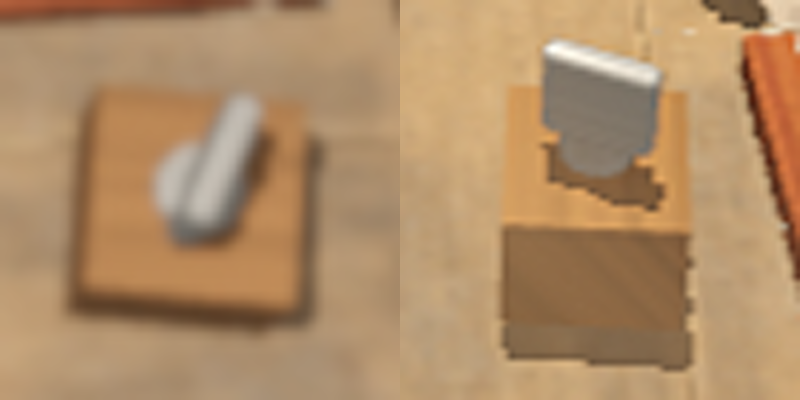

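Left crop (top view): the wing's top edge runs from (203,225) to (245,98), about -18° yaw. In the right crop (side view) the same edge runs from (548,45) to (658,73). Next is a hover with the wrist camera.

```bash
python3 - <<'E'
from h import *
S=dict(np.load("side0.npz"))
f=lambda x,y:(265+(x-400)/5.714-.5,240+y/5.714-.5)
a=onz(S,*f(548,45),.096);b=onz(S,*f(658,73),.096);print(a,b,np.degrees(np.arctan2(*(b-a)[1::-1])),(a+b)/2)
for y in (72,-108):
    for q in (down(np.radians(y)),): print(y,np.round(bot.inverse_kinematics([.5605,-.178,.25],q),3), np.round(bot.inverse_kinematics([.555,.062,.2],q),3))
bot.goto([.5605,-.178,.25],down(np.radians(72)))
print(bot.current_clock(),bot.current_joints())
w=bot.read_camera("wrist");cv2.imwrite("pics/w1.png",w["pixels"]);np.savez("w1.npz",**{k:np.array(v) for k,v in w.items()})
E
```

```text
[ 0.54392769 -0.17114181  0.096     ] [ 0.57718369 -0.18420689  0.096     ] -21.44806176679288 [ 0.56055569 -0.17767435  0.096     ]
72 [-0.513  0.17   1.514 -0.     1.458 -1.769] [-0.105  0.127  1.661  0.     1.353 -1.362]
-108 [-0.513  0.17   1.514 -0.     1.458  1.372] [-0.105  0.127  1.661 -0.     1.353  1.78 ]
1.9833 [-5.13986698e-01  1.70385058e-01  1.51386011e+00 -2.82279084e-04
  1.45755672e+00 -1.76911303e+00]
```

View pics/w1.png

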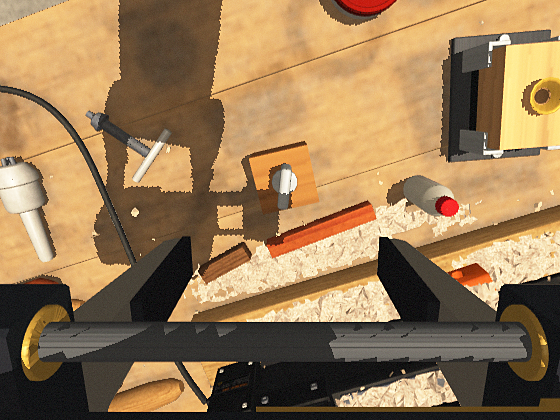

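The wrist view shows the wing around (286,180) on the stand, the bush at (545,97) and the bottle cap at (447,206). I'll segment the wing and bush.

```bash
python3 - <<'E'
from h import *
w=dict(np.load("w1.npz"));p=w["pixels"]
print(onz(w,545,97,.085),onz(w,286,167,.096),onz(w,288,195,.096))
a=cv2.resize(p[150:220,250:320],(400,400),interpolation=cv2.INTER_CUBIC)
b=cv2.resize(p[70:125,505:560],(400,400),interpolation=cv2.INTER_CUBIC)
cv2.imwrite("pics/c2.png",np.hstack([a,b]))
E
```

```text
[0.55402661 0.06130331 0.085     ] [ 0.54064188 -0.17133104  0.096     ] [ 0.56527536 -0.17747335  0.096     ]
```

View pics/c2.png

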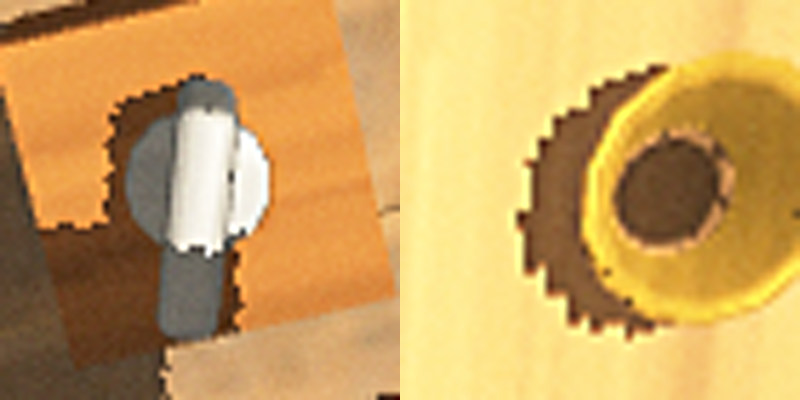

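```bash
python3 - <<'E'
from h import *
w=dict(np.load("w1.npz"))
f=lambda x,y:(250+x/5.714-.5,150+y/5.714-.5)
a=onz(w,*f(208,78),.096);b=onz(w,*f(189,338),.096);print(a,b,np.linalg.norm(b-a),np.degrees(np.arctan2(*(b-a)[1::-1])),(a+b)/2)
# collar ellipse centre z=.06
print("collar",onz(w,*f(197,181),.060))
yaw=np.arctan2(*(b-a)[1::-1]); m=(a+b)/2
# look straight over block: measure bush later
rot=down(yaw+np.pi/2)
bot.goto([.5555,.0615,.25],rot)
w=bot.read_camera("wrist");p=w["pixels"];np.savez("w2.npz",**{k:np.array(v) for k,v in w.items()})
u,v=proj(w,np.array([.5555,.0615,.085]));u,v=int(u),int(v);print(u,v)
cv2.imwrite("pics/c3.png",cv2.resize(p[v-35:v+35,u-35:u+35],(560,560),interpolation=cv2.INTER_CUBIC))
print(bot.current_joints(),bot.current_clock())
E
```

```text
[ 0.53737664 -0.17035709  0.096     ] [ 0.57583161 -0.18607254  0.096     ] 0.04154227265224473 -22.2284385001147 [ 0.55660413 -0.17821481  0.096     ]
collar [ 0.55868181 -0.17919308  0.06      ]
286 186
[-1.08286339e-01  9.47423200e-02  1.59686354e+00 -5.34156200e-04
  1.44989322e+00 -1.28932778e+00] 3.0333
```

View pics/c3.png

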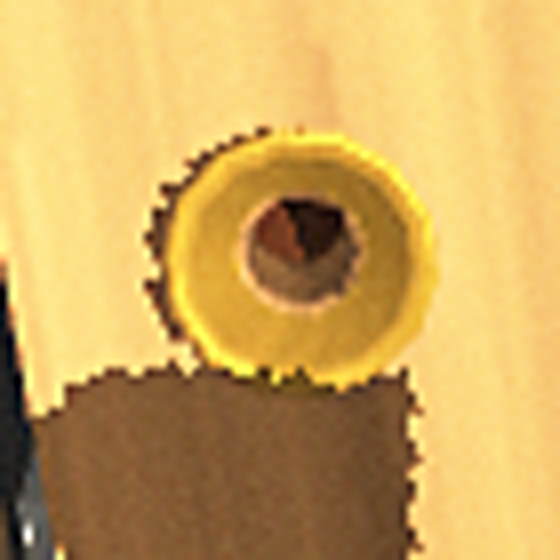

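Wrist view over the block: the bush's outer ring is centred at about (303,258) in the crop, throat at (302,252). Next: compute the position, then look at the wing from closer.

```bash
python3 - <<'E'
from h import *
w=dict(np.load("w2.npz"))
f=lambda x,y:(286-35+x/8-.5,186-35+y/8-.5)
print("bush rim",onz(w,*f(303,258),.085),"throat",onz(w,*f(302,252),.077))
rot=down(np.radians(-21.5+90))
bot.goto([.5595,-.178,.17],rot)
w=bot.read_camera("wrist");p=w["pixels"];np.savez("w3.npz",**{k:np.array(v) for k,v in w.items()})
u,v=map(int,proj(w,np.array([.5595,-.178,.08])));print(u,v,bot.current_clock())
cv2.imwrite("pics/c4.png",cv2.resize(p[v-60:v+60,u-60:u+60],(600,600),interpolation=cv2.INTER_CUBIC))
E
```

```text
bush rim [0.55279819 0.06491835 0.085     ] throat [0.55357055 0.06455592 0.077     ]
284 208 4.075
```

View pics/c4.png

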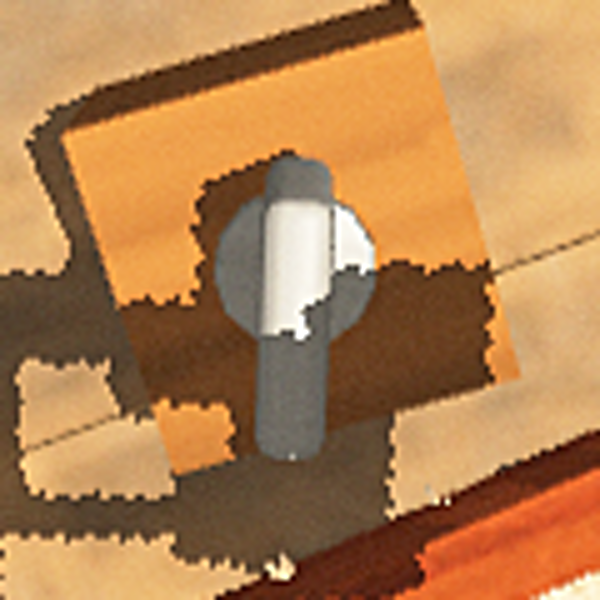

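Close view: the collar is centred at (296,268) in the crop; the wing top runs from (298,~180) to (290,458), with the near end face included at the upper end.

```bash
python3 - <<'E'
from h import *
w=dict(np.load("w3.npz"))
f=lambda x,y:(284-60+x/5-.5,208-60+y/5-.5)
for ya in (158,200):
    a=onz(w,*f(299,ya),.096);b=onz(w,*f(290,458),.096);print(a,b,np.linalg.norm(b-a),np.degrees(np.arctan2(*(b-a)[1::-1])),(a+b)/2)
b=onz(w,*f(290,458),.096)
print("collar",onz(w,*f(296,268),.060), "from far end", b-.019*np.array([np.cos(np.radians(-22.5)),np.sin(np.radians(-22.5)),0]))
E
```

```text
[ 0.5364726  -0.16945706  0.096     ] [ 0.57563371 -0.18629271  0.096     ] 0.042626660299885405 -23.26322017369588 [ 0.55605316 -0.17787488  0.096     ]
[ 0.54182226 -0.17157191  0.096     ] [ 0.57563371 -0.18629271  0.096     ] 0.03687704192218495 -23.52729283231389 [ 0.55872799 -0.17893231  0.096     ]
collar [ 0.55873521 -0.17888078  0.06      ] from far end [ 0.55808    -0.17902172  0.096     ]
```

```bash
python3 - <<'E'
from h import *
rot=down(np.radians(67))
bot.set_gripper(.45,30)
bot.line_to([.5585,-.179,.12],rot)
bot.line_to([.5585,-.179,.064],max_speed=.06)
bot.set_gripper(0,30)
print(bot.current_opening(),bot.current_grip_force(),bot.current_contact_force())
bot.line_to([.5585,-.179,.13],max_speed=.08)
print(bot.current_contact_force(),bot.current_ft_torque(),bot.current_opening())
bot.line_to([.5585,-.179,.20],max_speed=.15)
bot.line_to([.553,.0647,.20],max_speed=.2)
bot.hold(.2)
print(bot.current_ee_pos(),bot.current_joints(),bot.current_contact_force(),bot.current_clock())
s=bot.read_camera("side");np.savez("s4.npz",**{k:np.array(v) for k,v in s.items()})
w=bot.read_camera("wrist");np.savez("w4.npz",**{k:np.array(v) for k,v in w.items()})
u,v=map(int,proj(s,np.array([.553,.0647,.14])));print(u,v)
a=cv2.resize(s["pixels"][v-50:v+50,u-50:u+50],(400,400),interpolation=cv2.INTER_CUBIC)
print(proj(w,np.array([.553,.0647,.2])))
b=w["pixels"][210:410,180:380]
cv2.imwrite("pics/c5.png",np.hstack([a,cv2.resize(b,(400,400))]))
E
```

```text
0.10379958080307433 29.997365176677704 [0.67827185 0.97997602 0.25091962]
[-0.51998068  0.21294387 -1.18176472] [ 0.02887824 -0.1452371   0.0259481 ] 0.10519310047296947
[0.55309108 0.06396357 0.19998387] [-1.01857527e-01  1.22705873e-01  1.66584840e+00 -9.16702442e-05
  1.35304704e+00 -1.27003277e+00] [-0.53597137 -0.73910578 -0.51760696] 10.2333
287 154
(np.float64(286.2278619575511), np.float64(255.83095655720766))
```

View pics/c5.png

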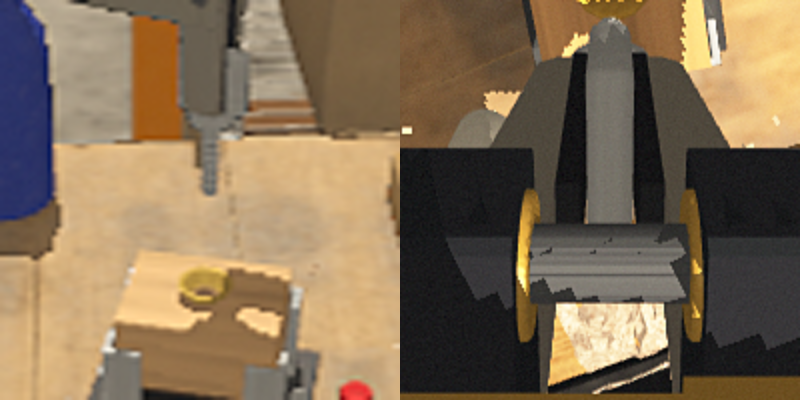

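The screw hangs straight in the gripper. In the side crop its tip is at (209,193) and the bush mouth at about (204,284). Checking the tip-to-bush offset, then a guarded descent.

```bash
python3 - <<'E'
from h import *
s=dict(np.load("s4.npz"))
f=lambda x,y:(287-50+x/4-.5,154-50+y/4-.5)
print("tip",onz(s,*f(209,191),.146),"bush",onz(s,*f(204,284),.085))
f0=bot.current_contact_force()
x,y=.5530,.0647
bot.line_to([x,y,.139],max_speed=.08)
z=.136
while z>.1035:
    bot.line_to([x,y,z],max_speed=.03)
    f=bot.current_contact_force()-f0
    print(round(z,4),np.round(f,1),np.round(bot.current_ee_pos(),4))
    if f[2]>3 or np.hypot(*f[:2])>6: break
    z-=.003 if z>.118 else .0015
print(bot.current_clock(),bot.current_ft_torque())
E
```

```text
tip [0.55514351 0.06659162 0.146     ] bush [0.5539546  0.06554204 0.085     ]
0.136 [-0.3 -0.1  0.8] [0.5531 0.0647 0.1362]
0.133 [-0.1 -1.6  0.7] [0.5528 0.0647 0.1327]
0.13 [ 0.4 -0.6  0.5] [0.5528 0.0647 0.1297]
0.127 [-0.1 -0.9 -0.2] [0.5528 0.0647 0.1267]
0.124 [ 0.6 -1.1 -0.1] [0.5528 0.0647 0.1237]
0.121 [-0.9 -0.8  0.5] [0.5528 0.0647 0.1207]
0.118 [-0.1 -1.1  1. ] [0.5528 0.0647 0.1177]
0.1165 [-0.4  0.5  1.1] [0.5529 0.0647 0.1164]
0.115 [-0.4 -0.3  0.1] [0.5529 0.0647 0.1149]
0.1135 [0.  0.2 1.3] [0.5529 0.0647 0.1134]
0.112 [ 0.1 -0.2  0.8] [0.5529 0.0647 0.1118]
0.1105 [ 0.5 -0.7  0.3] [0.5529 0.0647 0.1104]
0.109 [-0.8 -0.3  0.3] [0.5529 0.0647 0.1089]
0.1075 [ 0.3 -0.6  1.3] [0.553  0.0647 0.1074]
0.106 [-1.3 -0.5  3. ] [0.5531 0.0647 0.1063]
14.9917 [ 0.02039878  0.03936576 -0.03585817]
```

Point is in the hole with no lateral load, wood felt at about TCP z=0.1065. Press, then turn the first part with force feedback.

```bash
cat > turn.py <<'E'
from h import *
import json
def F(n=6):
    v=[]
    for _ in range(n): bot.hold(.01); v.append(bot.current_contact_force())
    return np.mean(v,0)-F0
F0=np.array([-.5,-.6,-.6])
def press(st,target,tol=1):
    for _ in range(8):
        f=F()
        e=target-f[2]
        if abs(e)<tol: break
        st["z"]-=np.clip(e/3e3*.8,-.002,.002)
        bot.line_to([st["x"],st["y"],st["z"]],down(st["yaw"]),max_speed=.03)
    return f
def turn(st,total,step=.15,target=17):
    done=0
    while done<total-1e-6:
        done+=step; st["yaw"]-=step; st["z"]-=.006*step/(2*np.pi)
        bot.line_to([st["x"],st["y"],st["z"]],down(st["yaw"]),max_speed=.03)
        f=F(4)
        if f[2]>22: st["z"]+=.001
        st["z"]-=np.clip((target-f[2])/3e3*.5,-.001,.001)
        p=bot.current_ee_pos()
        print(round(done,2),np.round(f,1),np.round(p*1e3,1),"tz",round(bot.current_ft_torque()[2],3),"thread~",round((106.7-p[2]*1e3-f[2]/3)/6*6.28,2),round(bot.current_clock(),1))
        if np.hypot(*f[:2])>8 or f[2]>23: print("STOP"); break
    json.dump(st,open("st.json","w"))
E
python3 - <<'E'
from turn import *
bot.set_gripper(0,50)
st=dict(x=.553,y=.0647,z=.106,yaw=float(np.radians(67)))
for t in (8,17):
    f=press(st,t); print(t,np.round(f,1),bot.current_ee_pos()[2],st["z"],bot.current_clock())
turn(st,.6)
E
```

```text
8 [-1.4  0.9  7.5] 0.10432638430703216 0.1035917431640176 16.1583
17 [-5.6  1.2 16.1] 0.10104148492867351 0.09874768443802148 17.4083
0.15 [-5.1  1.1 16.1] [553.6  64.8 100.9] tz 0.037 thread~ 0.42 17.7
0.3 [-5.   1.4 16.3] [553.6  64.9 100.7] tz 0.006 thread~ 0.64 18.1
0.45 [-5.4  2.1 16.3] [553.7  65.  100.5] tz -0.015 thread~ 0.82 18.4
0.6 [-4.9  2.  16.7] [553.8  65.1 100.3] tz -0.013 thread~ 0.9 18.7
```

Cutting well (force 16–17 N). I'll add a small lateral compliance and continue.

```bash
sed -i 's/^        p=bot.current_ee_pos()/        st["x"]+=np.clip(f[0]*5e-5,-3e-4,3e-4); st["y"]+=np.clip(f[1]*5e-5,-3e-4,3e-4)\n&/' turn.py
python3 - <<'E'
from turn import *
st=json.load(open("st.json"))
turn(st,1.5)
print(st,bot.current_joints()[5])
E
```

```text
0.15 [-5.   2.4 16.6] [553.8  65.1 100.1] tz 0.025 thread~ 1.1 19.1
0.3 [-4.8  2.4 16.3] [553.9  65.3 100. ] tz 0.018 thread~ 1.28 19.4
0.45 [-4.2  2.3 16.5] [553.9  65.3  99.9] tz 0.033 thread~ 1.36 19.7
0.6 [-3.3  3.  15.8] [554.   65.4  99.8] tz -0.041 thread~ 1.73 20.1
0.75 [-2.9  2.2 16.8] [554.1  65.5  99.6] tz 0.048 thread~ 1.56 20.4
0.9 [-2.1  2.1 16.3] [554.1  65.5  99.5] tz 0.022 thread~ 1.86 20.7
1.05 [-2.2  1.4 16.4] [554.3  65.5  99.4] tz -0.01 thread~ 1.95 21.1
1.2 [-1.6  1.7 16.6] [554.4  65.5  99.2] tz -0.032 thread~ 2.04 21.4
1.35 [-1.6  1.4 16.3] [554.5  65.5  99.1] tz 0.005 thread~ 2.28 21.7
1.5 [-0.8  1.3 16.2] [554.5  65.5  98.9] tz 0.026 thread~ 2.51 22.1
{'x': np.float64(0.551582338193898), 'y': np.float64(0.06571758795311243), 'z': np.float64(0.09526205730410833), 'yaw': -0.9306294011637992} 0.8316473817783196
```

```bash
python3 - <<'E'
from turn import *
st=json.load(open("st.json"))
turn(st,1.35)
print(st,bot.current_joints()[5])
E
```

```text
0.15 [-1.3  0.6 16.4] [554.6  65.4  98.7] tz 0.046 thread~ 2.63 22.4
0.3 [-0.4  0.7 16.7] [554.7  65.3  98.5] tz -0.01 thread~ 2.72 22.7
0.45 [-0.9  0.  16.5] [554.8  65.2  98.4] tz -0.023 thread~ 2.89 23.1
0.6 [-0.7 -0.2 17. ] [554.8  65.1  98.2] tz -0.012 thread~ 2.93 23.4
0.75 [-0.7 -0.5 16. ] [554.8  65.   98.1] tz -0.022 thread~ 3.42 23.7
0.9 [-0.6 -0.9 16.8] [554.9  64.9  97.9] tz -0.035 thread~ 3.4 24.1
1.05 [-0.4 -0.9 17. ] [554.8  64.8  97.7] tz -0.017 thread~ 3.47 24.4
1.2 [-0.2 -1.6 17.3] [554.8  64.6  97.5] tz -0.043 thread~ 3.55 24.7
1.35 [-0.6 -1.3 16.9] [554.8  64.5  97.4] tz -0.051 thread~ 3.81 25.1
{'x': np.float64(0.5513012497946599), 'y': np.float64(0.06551275990360111), 'z': np.float64(0.0935448539109724), 'yaw': -2.2806294011637984} 2.1813977357186087
```

Torque and sink show steady cutting (about 3.4 rad). A small margin more, then ease the pressure, release, retreat and look.

```bash
python3 - <<'E'
from turn import *
st=json.load(open("st.json"))
turn(st,.3)
for t in (9,2):
    f=press(st,t); print(t,np.round(f,1),np.round(bot.current_ee_pos(),4),st["z"])
bot.set_gripper(.35)
print(bot.current_opening(),np.round(F(),1),bot.current_ee_pos(),bot.current_clock())
p=bot.current_ee_pos()
bot.line_to([p[0],p[1],p[2]+.06],max_speed=.06)
bot.line_to([p[0],p[1],.25],max_speed=.15)
ims=[]
for n,k in (("side",50),("wrist",60)):
    c=bot.read_camera(n);u,v=map(int,proj(c,np.array([.554,.0647,.11])))
    ims.append(cv2.resize(c["pixels"][v-k:v+k,u-k:u+k],(400,400),interpolation=cv2.INTER_CUBIC))
cv2.imwrite("pics/c6.png",np.hstack(ims));print(bot.current_clock())
E
```

```text
0.15 [-0.7 -1.9 17.1] [554.7  64.4  97.3] tz -0.02 thread~ 3.89 25.4
0.3 [-1.7 -2.  16.8] [554.6  64.2  97.1] tz -0.004 thread~ 4.17 25.7
9 [ 2.1 -1.4  9.8] [0.5543 0.0643 0.0999] 0.09732452757037287
2 [ 6.6 -2.3  2.7] [0.5533 0.0647 0.1025] 0.10165757773974538
0.3502275836199906 [0.5 0.7 0.7] [0.55089076 0.06543559 0.101414  ] 28.8
30.7917
```

View pics/c6.png

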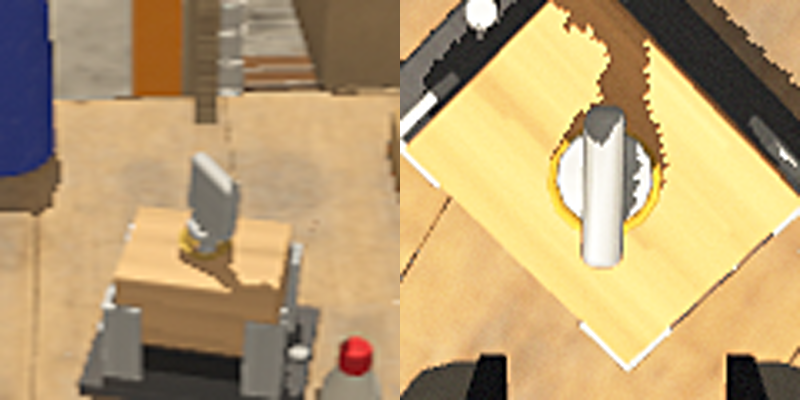

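The screw stands in the bush, wing centred on collar. One numeric check of lean along the wing.

```bash
python3 - <<'E'
from h import *
c=bot.read_camera("wrist");u,v=map(int,proj(c,np.array([.554,.0647,.11])))
f=lambda x,y:(u-60+(x-400)*.3-.5,v-60+y*.3-.5)
far=onz(c,*f(602,268),.1345);near=onz(c,*f(606,145),.1345);col=onz(c,*f(603,183),.0985);bush=onz(c,*f(607,183),.085)
print(far,near,np.linalg.norm(far-near));d=(far-near)/np.linalg.norm(far-near);n=np.array([-d[1],d[0],0])
for k,q in (("far-19",far-.019*d),("collar",col),("bush",bush)): print(k,q,"along",(q-bush)@d*1e3,"across",(q-bush)@n*1e3)
s=bot.read_camera("side")
a=proj(s,np.array([.554,.0647,.0985]));b=proj(s,np.array([.554,.0647,.1345]));print("vertical dir in side px",np.subtract(b,a))
cv2.imwrite("pics/c7.png",cv2.resize(s["pixels"][int(b[1])-8:int(b[1])+37,int(b[0])-30:int(b[0])+30],(800,600),interpolation=cv2.INTER_CUBIC))
E
```

```text
[0.54851308 0.07308799 0.1345    ] [0.56339961 0.04744865 0.1345    ] 0.02964766937732731
far-19 [0.55805326 0.05665677 0.1345    ] along -8.24135387472238 across -0.6171589746226432
collar [0.55565533 0.06171055 0.0985    ] along -2.6668008647203325 across -1.0810040994942702
bush [0.55338144 0.06347401 0.085     ] along 0.0 across 0.0
vertical dir in side px [  0.43340655 -13.57788746]
```

View pics/c7.png

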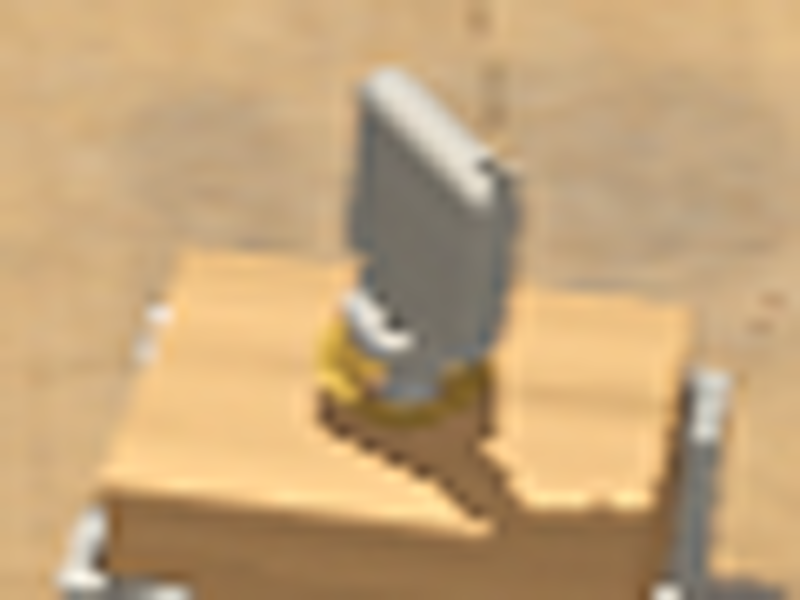

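The closer side crop (wing's left edge (365,85)→(350,235)) and the wrist numbers agree that the released screw leans about 7–9° along the wing. To mend it, I'll turn the gripper 90° and gently close the vertical pads on the wing's 38 mm edges over the hole axis. I'll check the result by mask.

```bash
cat > chk.py <<'E'
from h import *
AX=np.array([.5533,.0644,0])
def check(yaw):
    c=bot.read_camera("wrist");p=c["pixels"]
    d=np.array([np.sin(yaw),-np.cos(yaw),0]) # -tool x: away from camera
    e=proj(c,AX+.019*d+[0,0,.1345]); m=proj(c,AX+[0,0,.1345])
    hsv=cv2.cvtColor(p,cv2.COLOR_BGR2HSV)
    M=((hsv[...,1]<45)).astype(np.uint8)
    u,v=map(int,m); M[:, :u-25]=0;M[:,u+25:]=0;M[:v-45]=0;M[v+45:]=0
    n,L,S,C=cv2.connectedComponentsWithStats(M); k=1+np.argmax(S[1:,4]); b=S[k]
    row=b[1]+b[3]; cols=np.where(L[row-8]==k)[0]; cu=cols.mean()
    q=onz(c,cu,row-.5,.1345); off=q-(AX+.019*d)
    print("far end px",cu,row,"upright would be",np.round(e,1),"lean along d mm",off@d*1e3,"across",off@np.array([-d[1],d[0],0])*1e3,"box",b)
E
python3 - <<'E'
from chk import *
import json
st=json.load(open("st.json")); yaw=st["yaw"]; print(bot.current_joints()[5])
check(yaw)
r2=down(yaw+np.pi/2)
bot.set_gripper(.75,15)
bot.goto([AX[0],AX[1],.20],r2); print(bot.current_joints()[5])
bot.line_to([AX[0],AX[1],.106],max_speed=.08)
f0=bot.current_contact_force()
bot.set_gripper(.38,15)
print(bot.current_opening(),bot.current_grip_force(),bot.current_contact_force()-f0,bot.current_ee_pos(),bot.current_clock())
E
```

```text
2.4810236344017205
far end px 280.5 210 upright would be [281.1 219.9] lean along d mm -8.670738937670675 across -0.47072271209221844 box [267 162  29  48 853]
0.9095153249150517
0.41154117326380063 14.95034784078598 [ 0.98682385 -1.20172718  0.21060181] [0.55337482 0.06437069 0.10606265] 34.925
```

```bash
python3 - <<'E'
from chk import *
import json
yaw=json.load(open("st.json"))["yaw"]
bot.hold(.3)
bot.set_gripper(.47);bot.hold(.2);bot.set_gripper(.75)
bot.line_to([AX[0],AX[1],.20],max_speed=.12)
bot.goto([.5509,.0654,.25],down(yaw))
check(yaw); print(bot.current_clock())
w=bot.read_camera("wrist");np.savez("w5.npz",**{k:np.array(v) for k,v in w.items()})
s=bot.read_camera("side");np.savez("s5.npz",**{k:np.array(v) for k,v in s.items()})
E
```

```text
far end px 282.0 219 upright would be [281.7 220.1] lean along d mm -1.3545368684683396 across 0.20778592385757993 box [269 168  28  51 862]
38.65
```

The screw now stands upright: its wing's far end is about 1 mm from the ideal spot, under 2° of lean. The gripper is clear, so I'm handing it in.

```bash
python3 -c "
from workcell import bot
print(bot.job_done(),bot.current_clock())"
```

```text
the job is handed in; nothing more can be done
the job is handed in; nothing more can be done
```

I handed the job in at about 39 s: the screw stands upright in the pilot hole (under 2° of lean by camera, after I straightened a 7–9° lean left on letting go), with about 3.7 rad cut judging by turn and sink at 16–17 N (block about 6 mm down), and the arm never went near the wax tin or glue bottle; the judge's verdict was not shown.

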